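# Sort the titration reagents into their spill trays

### The arm

A 7-joint arm with a two-finger parallel gripper is mounted at the origin on the work surface. World frame = base frame: x ahead of the robot, y to its left, z up, the work surface at z = 0. Lengths are in mm, angles in rad, forces in N, time in s.
With the tool pointing down it reaches from about 400 to 875 mm from the base axis. Payload 4.4 kg.
Tool frame: the origin (TCP) lies midway between the tips of the shut fingers; the grasp point (between the pads) lies 19 mm behind it; z points along the fingers, y is the line along which they close (so a half turn about z gives the same grasp; the last joint's range is limited). The gripper opens to 85 mm and grips with 20 to 120 N. Pads are 22 mm wide; open, the fingers measure 114 mm over their backs; the gripper's body (76 mm by 85 mm) begins 54 mm behind the grasp point. The pads swing forward as they close: fully open they stand 13 mm farther back than shut.
Start: joints at [-1.253, 0.628, 0.038, 1.517, -0.027, 0.996, -0.02], TCP at [243.367, 602.736, 210.913] pointing down, gripper open.
Joint ranges: [-3.06, 3.06], [-0.37, 2.12], [-1.25, 1.32], [0.18, 2.47], [-1.1, 4.24], [0.23, 1.98], [-2.94, 2.94]. Speed limits (rad/s): [2.57, 2.57, 3.14, 3.14, 3.14, 3.14, 3.14].

### API

Orientations are given as [roll, pitch, yaw] about the fixed x, y, z axes, in that order (R = Rz(yaw) Ry(pitch) Rx(roll)).
In Python, from cell import ctrl gives the robot as it stands.
- The arm moves only by the shell command python3 -m handwheel 'ROWS'. ROWS is JSON, a list of rows, each a list of 3 entries, a list of its own where there are three numbers: the turn, a rotation vector about the tool's x, y, z in degrees, then the shift along the tool's x, y, z in m, then the closure, from 0 (fully open) to 1 (shut). A call has 1 to 5 rows; each row shifts and turns the commanded pose from where the row before left it, along the tool's axes as they then stand; what a row does not reach is not made up. A row lasts 1/12 s, in which the tool goes at most 41.7 mm and 7.16 degrees, less where a joint would pass 70% of its speed; a pose out of reach is approached as far as the arm can. A call is refused whole if a number of a shift passes 0.0417 or a number of a turn 7.16, either way. A call with a gripper value outside its range is refused whole. The fingers move at their own pace and stop on an object; the grip force is fixed at half the most. Time passes only in rows, so rows that do not move let the fingers close. It gives the time, the measured TCP pose, the force, the opening and the grip force at its end, in the units of the state.
- ctrl.read_state(): the state, without advancing time (a new reading comes with each control period).
- ctrl.get_image(name): name is "scene" or "top" or "wrist"; returns a dict with "pixels" (480x640x3 uint8, red, green, blue), "fx", "fy", "cx", "cy" (pixels), "pose" (4x4, takes a point from camera to world coordinates); the wrist camera has in their place "T_tool_cam" (4x4, takes a point from camera to tool coordinates, whose origin is the TCP and whose axes are the flange's). Camera axes: x right, y up, looking along -z (the intrinsics and any distortion apply to the point x, -y, -z); pixel columns grow to the right and rows downward; lengths in mm; the calibration is good to about 2 mm. A picture is of the moment at which its call begins: read the wrist's pose just before it. There is no depth.
- ctrl.finish_job(): hands the job in; it is judged then, once.
The state is a dict: "clock": time; "qpos": joint angles; "qd": joint speeds; "tau": joint torques, N m; "eef_pos": TCP position; "tool_rot": TCP orientation; "force": force on the tool from outside, world axes, zero at the start; "torque": the same for the moment, N m; "width": finger opening in mm; "gripper_force": force on a finger pad.
Only numpy, scipy, OpenCV 4.12 (cv2) and the standard library are available. Lean on these libraries where they do the work, as an engineer would, in place of code of your own. Each camera call takes 0.05 s, during which the arm holds its last target. There are 200 camera calls.

### The job

The three reagent bottles each stand in the wrong spill tray: park one upright in the empty grey tray and let go of it, then move the bottles round until each stands upright, flat and released in the tray of its cap's colour, with the grey tray empty again. Set the bottles down gently, never tip or drop one, and leave the jar, the case and the crucible where they are.

Things in the scene. Friction and masses are not known exactly. Their poses are not given: they have to be found in the camera images.
- bottle_red: Reagent bottle of dark amber glass with a RED cap and paper label, upright, round, foot 58 mm across, 112 mm tall, 0.17 to 0.35 kg. The fixed cap, 38 mm across, reaches from 86 to 112 mm above the foot; the bottle narrows to a neck below it, so take it by the cap from above, grip centre about 102 mm above the foot. Origin: centre of its underside, z up.
- bottle_blue: White plastic reagent bottle with a BLUE cap and paper label, upright, round, foot 58 mm across, 96 mm tall, 0.17 to 0.35 kg. The fixed cap, 50 mm across, reaches from 70 to 96 mm above the foot; the bottle narrows to a neck below it, so take it by the cap from above, grip centre about 86 mm above the foot. Origin: centre of its underside, z up.
- bottle_yellow: Reagent bottle of dark green glass with a YELLOW cap and paper label, upright, round, foot 58 mm across, 122 mm tall, 0.17 to 0.35 kg. The fixed cap, 32 mm across, reaches from 96 to 122 mm above the foot; the bottle narrows to a neck below it, so take it by the cap from above, grip centre about 112 mm above the foot. Origin: centre of its underside, z up.
- tray_red: Red spill tray: shallow round dish fixed to the bench, outer diameter 90 mm, inner diameter 84 mm, rim 12 mm high, inner floor 4 mm above its underside; a bottle's foot (58 mm) fits with 13 mm of room all round. Origin at the centre of its underside, on the bench (z = 0), z up.
- tray_blue: Blue spill tray: shallow round dish fixed to the bench, outer diameter 90 mm, inner diameter 84 mm, rim 12 mm high, inner floor 4 mm above its underside; a bottle's foot (58 mm) fits with 13 mm of room all round. Origin at the centre of its underside, on the bench (z = 0), z up.
- tray_yellow: Yellow spill tray: shallow round dish fixed to the bench, outer diameter 90 mm, inner diameter 84 mm, rim 12 mm high, inner floor 4 mm above its underside; a bottle's foot (58 mm) fits with 13 mm of room all round. Origin at the centre of its underside, on the bench (z = 0), z up.
- tray_grey: Grey spill tray, the spare, empty at the start: shallow round dish fixed to the bench, outer diameter 90 mm, inner diameter 84 mm, rim 12 mm high, inner floor 4 mm above its underside; a bottle's foot (58 mm) fits with 13 mm of room all round. Origin at the centre of its underside, on the bench (z = 0), z up.
- jar: Bystander: open clear jar, 72 mm across, 75 mm tall, loose, standing among the trays. Origin at the centre of its underside, z up.
- case: Bystander: flat case, black lid with a white label over a blue base, 152 x 38 x 22 mm, loose, lying on the bench at the robot's right. Origin at the centre of its underside, x along its length, z up.
- crucible: Bystander: small white ceramic crucible, 42 mm across, 30 mm tall, loose, standing between the trays. Origin at the centre of its underside, z up.

How it is judged (in metres and radians):
On the way:
1. a bottle has been parked: it stands upright in the grey tray, released (((horizontal distance between bottle_red and tray_grey below 0.016 m and z of bottle_red in the frame of tray_grey below 0.008 m and angle between bottle_red's own z axis and vertical below 0.08 rad and contact force between the fingers and bottle_red below 0.3 N and linear speed of bottle_red below 0.02 m/s) or (horizontal distance between bottle_blue and tray_grey below 0.016 m and z of bottle_blue in the frame of tray_grey below 0.008 m and angle between bottle_blue's own z axis and vertical below 0.08 rad and contact force between the fingers and bottle_blue below 0.3 N and linear speed of bottle_blue below 0.02 m/s) or (horizontal distance between bottle_yellow and tray_grey below 0.016 m and z of bottle_yellow in the frame of tray_grey below 0.008 m and angle between bottle_yellow's own z axis and vertical below 0.08 rad and contact force between the fingers and bottle_yellow below 0.3 N and linear speed of bottle_yellow below 0.02 m/s))), for 0.2 s.
At the end, for the whole second after the job is handed in: Each bottle stands in the tray of its cap's colour (centre within 16 mm of the tray's, foot less than 8 mm above the tray's underside, tilt under 0.08 rad), released and at rest (below 0.02 m/s); so the grey tray is empty (horizontal distance between bottle_red and tray_red below 0.016 m and z of bottle_red in the frame of tray_red below 0.008 m and angle between each of bottle_red, bottle_blue, bottle_yellow's own z axis and vertical below 0.08 rad and contact force between the fingers and bottle_red below 0.3 N and linear speed of each of bottle_red, bottle_blue, bottle_yellow below 0.02 m/s and horizontal distance between bottle_blue and tray_blue below 0.016 m and z of bottle_blue in the frame of tray_blue below 0.008 m and contact force between the fingers and bottle_blue below 0.3 N and horizontal distance between bottle_yellow and tray_yellow below 0.016 m and z of bottle_yellow in the frame of tray_yellow below 0.008 m and contact force between the fingers and bottle_yellow below 0.3 N); the robot touches nothing.
It fails at once if a bottle is tipped over (more than 0.5 rad from upright) (angle between any of bottle_red, bottle_blue, bottle_yellow's own z axis and vertical above 0.5 rad).
It fails at once if a bottle is dropped (falls freely, faster than 0.5 m/s: a drop of more than about 13 mm) ((linear speed of bottle_red above 0.5 m/s and contact force between the fingers and bottle_red below 0.05 N) or (linear speed of bottle_blue above 0.5 m/s and contact force between the fingers and bottle_blue below 0.05 N) or (linear speed of bottle_yellow above 0.5 m/s and contact force between the fingers and bottle_yellow below 0.05 N)).
It fails at once if the jar, the case or the crucible is shifted by more than 25 mm (distance of any of jar, case, crucible from where it was at the start of the episode above 0.025 m).
It also fails if it takes over 128 s, if anything falls off the work surface, if the arm or the gripper's body presses on something with over 40 N, if the wrist force passes 120 N, or if a joint passes its speed limit or range.

## Working session

There is one attempt and no reset: what is moved stays moved. The work goes in short steps, Python scripts to look and compute and a shell command to move; the robot and the scene stay as the last step left them, time stands still between calls to the robot, and variables do not carry over. Pictures are saved under pics/ and viewed, at most 14 in all, crops included, and the job is handed in when it is done.

```bash
ls; mkdir -p pics; python3 - <<'E'
from cell import ctrl
import cv2
s=ctrl.read_state(); print(s)
for n in("top","scene"):
    d=ctrl.get_image(n); cv2.imwrite(f"pics/{n}0.png",d["pixels"][...,::-1]); print(n,d["fx"],d["fy"],d["cx"],d["cy"],d["pose"],[k for k in d])
E
```

```text
pics
{'clock': 0.0, 'qpos': array([-1.25281   ,  0.62934528,  0.03841262,  1.51836161, -0.02697354,
        0.99630421, -0.02001107]), 'qd': array([ 1.34686906e-04,  9.43060735e-05, -6.51875266e-04,  7.25120704e-04,
        5.07840838e-04, -2.24829037e-04,  1.43075045e-03]), 'tau': array([ 2.94791917e-04, -5.63396752e+01,  1.22665599e+00, -1.93446743e+01,
        1.11452927e-02,  1.03678310e-02,  3.83049709e-06]), 'eef_pos': array([243.098825  , 602.11441386, 209.9911928 ]), 'tool_rot': array([-3.13969168e+00,  2.99614004e-05,  2.75783357e+00]), 'force': array([-0.30013447,  0.03099838,  0.27297436]), 'torque': array([ 0.04413603, -0.04017783, -0.00807735]), 'gripper_force': 0.0, 'width': 85.02263473418743}
top 510.18761464688106 510.18761464688106 315.8271732264411 240.27564774136104 [[ 1.39889180e-02  9.83217174e-01 -1.81901895e-01  4.11344510e+02]
 [-9.99789796e-01  1.64810339e-02  1.21959041e-02 -3.12410429e+00]
 [ 1.49891536e-02  1.81693051e-01  9.83241049e-01  8.23938171e+02]
 [ 0.00000000e+00  0.00000000e+00  0.00000000e+00  1.00000000e+00]] ['pixels', 'fx', 'fy', 'cx', 'cy', 'pose']
scene 437.758246597656 437.758246597656 319.33672526141424 241.83227117200283 [[ 6.59568865e-01 -5.99457958e-01  4.53452389e-01  8.69870992e+02]
 [ 7.51439290e-01  5.11798220e-01 -4.16415148e-01 -2.99265187e+02]
 [ 1.75472489e-02  6.15396408e-01  7.88022433e-01  6.19481738e+02]
 [ 0.00000000e+00  0.00000000e+00  0.00000000e+00  1.00000000e+00]] ['pixels', 'fx', 'fy', 'cx', 'cy', 'pose']
```

View pics/top0.png

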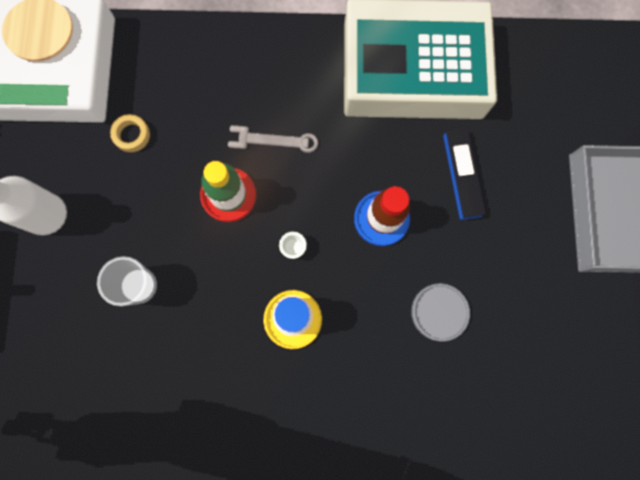

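View pics/scene0.png

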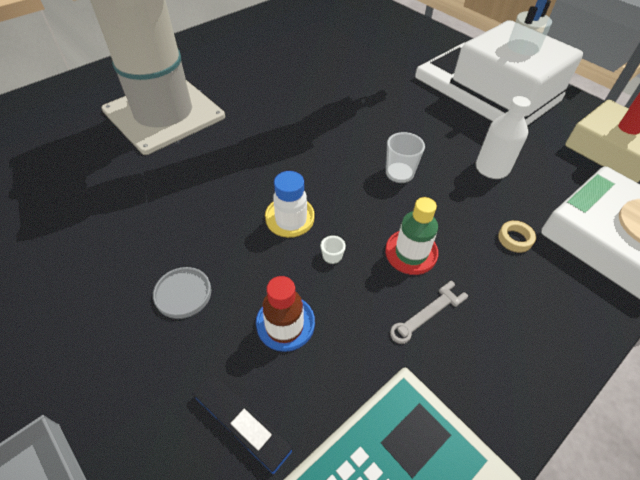

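Top view shows yellow-cap bottle in the red tray (227,195), red-cap in blue (383,218), blue-cap in yellow (293,320), empty grey tray at (441,312), crucible at (292,245), jar at (125,282) and case at (463,175). The scene view agrees. Plan: red→grey, blue→blue, yellow→yellow, red→red.

```bash
cat > h.py <<'E'
import numpy as np, cv2
from scipy.optimize import least_squares
from cell import ctrl
def cast(d,uv,z,T=None):
    T=d["pose"] if T is None else T
    uv=np.asarray(uv,float).reshape(-1,2)
    r=np.c_[(uv[:,0]-d["cx"])/d["fx"],-(uv[:,1]-d["cy"])/d["fy"],-np.ones(len(uv))]@T[:3,:3].T
    o=T[:3,3]; return (o+r*((z-o[2])/r[:,2])[:,None])[:,:2]
def mask(d,col):
    h=cv2.cvtColor(d["pixels"],cv2.COLOR_RGB2HSV).astype(int); H,S,V=h[...,0],h[...,1],h[...,2]
    if col=="grey": return ((S<60)&(V>70)).astype(np.uint8)
    m={"red":(H<8)|(H>172),"blue":(H>100)&(H<130),"yellow":(H>20)&(H<34)}[col]
    return (m&(S>130)&(V>90)).astype(np.uint8)
def blobs(d,col,n=6):
    c,_=cv2.findContours(mask(d,col),cv2.RETR_EXTERNAL,cv2.CHAIN_APPROX_NONE)
    return sorted([k for k in c if cv2.contourArea(k)>80],key=cv2.contourArea)[::-1][:n]
def fit(d,c,z,R):
    p=cast(d,cv2.convexHull(c),z)
    s=least_squares(lambda q:np.hypot(*(p-q).T)-R,p.mean(0),loss="soft_l1",f_scale=1.5)
    r=s.fun; return s.x.round(1),round(float(np.median(abs(r))),1),round(float(abs(r).max()),1)
CAP={"red":(112,19),"blue":(96,25),"yellow":(122,16)}
def report(n,d):
  for col in("red","blue","yellow","grey"):
    for c in blobs(d,col):
      x,y,w,h=cv2.boundingRect(c)
      t=fit(d,c,12,45); s=f"{n} {col} px{(x+w//2,y+h//2,w,h)} tray{t}"
      if col in CAP: s+=f" cap{fit(d,c,CAP[col][0]+4,CAP[col][1])}"
      if 12<w<110 and 12<h<110: print(s)
E
python3 - <<'E'
from h import *
for n in("top","scene"): report(n,ctrl.get_image(n))
d=ctrl.get_image("top"); print("crucible",cast(d,[292,245],20),"jar",cast(d,[125,282],40),"case",cast(d,[[450,133],[471,215]],20))
E
```

```text
top red px(227, 195, 57, 54) tray(array([635.3, 132.3]), 0.9, 3.3) cap(array([594. , 113.4]), 18.8, 34.9)
top red px(392, 201, 35, 31) tray(array([ 653.4, -128.6]), 6.1, 40.6) cap(array([ 601. , -123.2]), 3.7, 8.4)
top blue px(382, 218, 56, 55) tray(array([ 599.6, -118.9]), 0.8, 2.9) cap(array([567.6, -99.2]), 13.8, 28.2)
top blue px(292, 315, 34, 34) tray(array([470. ,  27.4]), 8.7, 40.7) cap(array([439.8,  20. ]), 1.6, 2.4)
top blue px(456, 176, 26, 87) tray(array([ 695.1, -237. ]), 10.3, 50.6) cap(array([ 679.3, -209.3]), 9.2, 75.4)
top yellow px(292, 319, 59, 61) tray(array([435.1,  22.6]), 1.6, 2.4) cap(array([428.3,  22.6]), 23.3, 29.7)
top yellow px(216, 174, 27, 28) tray(array([647.8, 173.6]), 6.8, 32.5) cap(array([635.6, 131.3]), 3.1, 6.2)
top grey px(33, 205, 67, 61) tray(array([605.8, 443.5]), 7.8, 35.8)
top grey px(440, 312, 59, 59) tray(array([ 449.7, -212. ]), 1.5, 2.5)
top grey px(126, 281, 61, 51) tray(array([489.8, 287.8]), 2.1, 6.7)
top grey px(273, 139, 92, 28) tray(array([730.7,  42.2]), 11.2, 51.6)
scene red px(281, 293, 29, 34) tray(array([ 544.3, -111.3]), 6.2,
[... 329 characters left out ...]
.5) cap(array([ 654.5, -154. ]), 10.3, 26.1)
scene blue px(289, 186, 30, 30) tray(array([381.8,  76.9]), 5.0, 22.4) cap(array([442.4,  19.7]), 4.1, 16.5)
scene blue px(540, 10, 13, 20) tray(array([ 262. , 1113.9]), 18.8, 48.0) cap(array([357. , 925.1]), 29.3, 40.6)
scene yellow px(290, 220, 50, 36) tray(array([441.4,  17.5]), 1.0, 6.7) cap(array([530.2, -54.8]), 19.5, 40.1)
scene yellow px(425, 210, 24, 26) tray(array([613. , 233.7]), 3.8, 38.7) cap(array([642.3, 124.9]), 7.9, 11.6)
scene grey px(43, 447, 87, 65) tray(array([ 538. , -479.5]), 1.7, 39.0)
crucible [[551.75622522  24.88942928]] jar [[486.52750988 278.37234787]] case [[ 746.48622787 -235.19397228]
 [ 606.06691859 -264.66748724]]
```

```bash
python3 -m handwheel '[[[0,0,-5.5],[0,0,0],0],[[0,0,-5.5],[0,0,0],0],[[0,0,-5.5],[0,0,0],0],[[0,0,-5.5],[0,0,0],0],[[0,0,0],[0,0,0],0]]'
python3 -m handwheel '[[[0,0,0],[-0.01,-0.02,0],0],[[0,0,0],[-0.015,-0.03,0],0],[[0,0,0],[-0.015,-0.03,0],0],[[0,0,0],[-0.015,-0.03,0],0],[[0,0,0],[-0.015,-0.03,0],0]]'
```

```text
clock: 0.67
eef_pos: [243.4, 602.6, 210.8]
tool_rot: [-3.141, -0.0, -3.139]
force: [0.9, 0.3, -0.0]
width: 85.4
gripper_force: 0.0
clock: 1.08
eef_pos: [313.8, 461.3, 210.9]
tool_rot: [-3.142, 0.0, 3.139]
force: [0.2, -0.1, 0.2]
width: 85.1
gripper_force: 0.0
```

```bash
python3 -m handwheel '[[[0,0,0],[-0.018,-0.036,0],0],[[0,0,0],[-0.018,-0.036,0],0],[[0,0,0],[-0.018,-0.036,0],0],[[0,0,0],[-0.018,-0.036,0],0],[[0,0,0],[-0.018,-0.036,0],0]]'
python3 -m handwheel '[[[0,0,0],[-0.018,-0.036,0],0],[[0,0,0],[-0.018,-0.036,0],0],[[0,0,0],[-0.018,-0.036,0],0],[[0,0,0],[-0.018,-0.036,0],0],[[0,0,0],[-0.018,-0.036,0],0]]'
python3 -m handwheel '[[[0,0,0],[-0.018,-0.036,0],0],[[0,0,0],[-0.018,-0.036,0],0],[[0,0,0],[-0.018,-0.036,0],0],[[0,0,0],[-0.01,-0.02,0],0],[[0,0,0],[0,0,0],0]]'
python3 - <<'E'
from h import *
s=ctrl.read_state();d=ctrl.get_image("wrist");print(s["eef_pos"],s["tool_rot"],d["T_tool_cam"],d["fx"],[k for k in d])
cv2.imwrite("pics/w1.png",d["pixels"][...,::-1])
E
```

```text
clock: 1.5
eef_pos: [404.0, 281.0, 211.1]
tool_rot: [3.141, 0.0, 3.139]
force: [1.2, 0.0, 0.4]
width: 85.6
gripper_force: 0.0
clock: 1.92
eef_pos: [494.0, 100.9, 211.1]
tool_rot: [3.141, 0.0, 3.139]
force: [0.6, 1.1, 0.3]
width: 85.4
gripper_force: 0.0
clock: 2.33
eef_pos: [559.5, -32.6, 210.9]
tool_rot: [-3.138, 0.002, 3.13]
force: [0.0, -0.5, 0.6]
width: 85.3
gripper_force: 0.0
[559.51976831 -32.62663856 210.8647539 ] [-3.13765799e+00  2.16101912e-03  3.12958907e+00] [[ 1.18832238e-04  9.64086646e-01  2.65587886e-01  6.66520483e+01]
 [ 9.99999516e-01  1.44946835e-04 -9.73589166e-04  1.40885863e+00]
 [-9.77120437e-04  2.65587873e-01 -9.64086162e-01 -1.63885744e+02]
 [ 0.00000000e+00  0.00000000e+00  0.00000000e+00  1.00000000e+00]] 359.8542608760009 ['pixels', 'fx', 'fy', 'cx', 'cy', 'T_tool_cam']
```

View pics/w1.png

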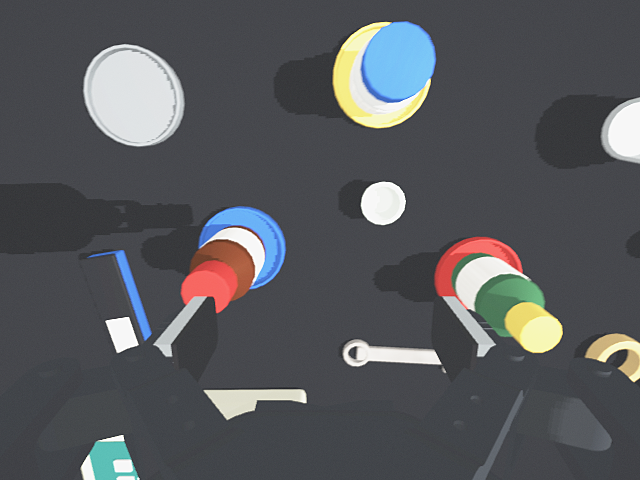

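The wrist view shows everything: grey tray (133,95), blue tray with red bottle (235,255), yellow tray (380,75), red tray (480,280), crucible (383,203). I'll fit from it too.

```bash
cat >> h.py <<'E'
from scipy.spatial.transform import Rotation as Ro
def wrist():
    s=ctrl.read_state(); d=ctrl.get_image("wrist"); T=np.eye(4); T[:3,:3]=Ro.from_euler("xyz",s["tool_rot"]).as_matrix(); T[:3,3]=s["eef_pos"]
    d["pose"]=T@d["T_tool_cam"]; return d
E
python3 - <<'E'
from h import *
d=wrist(); report("w",d)
print(cast(d,[[383,203]],20))
E
```

```text
w red px(204, 287, 58, 50) tray(array([ 661. , -156.9]), 7.0, 31.3) cap(array([ 598.6, -118.6]), 2.1, 8.8)
w red px(474, 268, 88, 58) tray(array([634.4, 131.9]), 1.1, 15.0) cap(array([582.8,  79.3]), 10.1, 22.7)
w blue px(393, 65, 74, 80) tray(array([411.6,  31.6]), 6.3, 25.9) cap(array([440.8,  21.2]), 0.9, 1.7)
w blue px(238, 249, 88, 83) tray(array([ 600.8, -118.1]), 0.5, 1.3) cap(array([569.6, -88.6]), 8.8, 17.4)
w blue px(115, 298, 66, 94) tray(array([ 648.1, -257.5]), 3.5, 21.8) cap(array([ 601. , -204.2]), 4.0, 35.1)
w yellow px(519, 325, 39, 41) tray(array([697.8, 213.5]), 4.0, 27.9) cap(array([627.1, 121.5]), 0.7, 2.5)
w grey px(227, 258, 67, 59) tray(array([ 620.1, -138.5]), 2.6, 12.9)
w grey px(118, 467, 20, 13) tray(array([ 848.6, -309.7]), 5.3, 14.9)
w grey px(81, 471, 16, 18) tray(array([ 891.4, -290.2]), 1.8, 17.6)
[[550.94031013  31.32279891]]
```

```bash
python3 -m handwheel '[[[0,0,-0.7],[-0.01,-0.02,0],0],[[0,0,0],[-0.013,-0.027,0],0],[[0,0,0],[-0.013,-0.027,0],0],[[0,0,0],[-0.005,-0.013,0],0],[[0,0,0],[0,0,0],0]]'
python3 -m handwheel '[[[0,0,0],[0,0,0],0],[[0,0,0],[0,0,0],0]]'
python3 - <<'E'
from h import *
d=wrist(); report("w",d); cv2.imwrite("pics/w2.png",d["pixels"][...,::-1])
E
```

```text
clock: 2.85
eef_pos: [599.7, -114.3, 210.7]
tool_rot: [-3.14, 0.0, -3.133]
force: [-0.1, -0.2, 0.1]
width: 85.4
gripper_force: 0.0
clock: 3.02
eef_pos: [598.6, -108.9, 210.7]
tool_rot: [3.139, -0.001, -3.127]
force: [-0.8, 0.2, -0.3]
width: 85.5
gripper_force: 0.0
w red px(300, 240, 52, 55) tray(array([ 633.2, -110.8]), 5.3, 35.6) cap(array([ 603.5, -124.6]), 1.5, 2.6)
w red px(549, 248, 91, 83) tray(array([636.3, 129. ]), 0.9, 4.0) cap(array([597.3,  55.1]), 12.1, 26.2)
w blue px(311, 210, 88, 84) tray(array([ 602.1, -120.4]), 0.1, 0.6) cap(array([ 576.4, -115.5]), 6.0, 16.6)
w blue px(513, 26, 88, 52) tray(array([403. ,  53.7]), 1.8, 12.9) cap(array([446.4,  15.1]), 1.6, 7.0)
w blue px(180, 253, 56, 85) tray(array([ 647.7, -257.6]), 1.6, 8.2) cap(array([ 610.3, -223. ]), 1.2, 24.4)
w yellow px(620, 287, 40, 47) tray(array([683.8, 242.7]), 6.5, 26.5) cap(array([630.7, 114.3]), 0.7, 7.6)
w yellow px(445, 44, 57, 89) tray(array([437.7,  20.1]), 0.4, 0.9) cap(array([473.5, -35.5]), 6.4, 16.4)
w grey px(633, 291, 13, 24) tray(array([690.3, 271.9]), 1.9, 13.2)
```

View pics/w2.png

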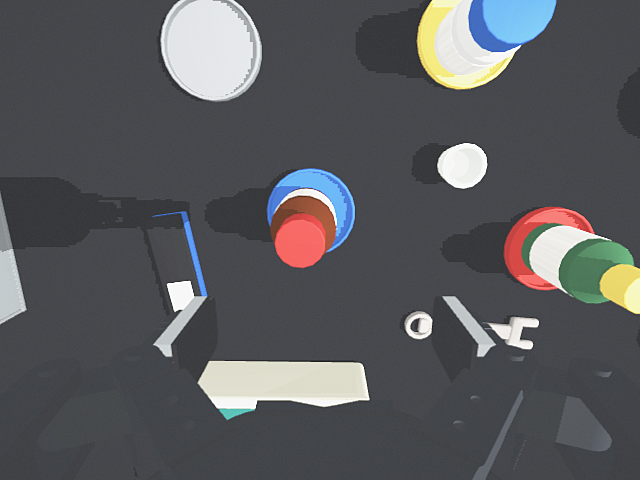

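The red cap is at (300,240), just off-centre between the fingers; grey tray at (211,48).

```bash
python3 -m handwheel '[[[0,0,0.8],[-0.004,-0.013,0],0],[[0,0,0],[0,0,0],0],[[0,0,0],[0,0,0],0],[[0,0,0],[0,0,0],0]]'
python3 -m handwheel '[[[0,0,0],[0,0,0.02],0],[[0,0,0],[0,0,0.02],0],[[0,0,0],[0,0,0],0],[[0,0,0],[0,0,0],0]]'
python3 -c "
from h import *
report('w',wrist())"|grep red
```

```text
clock: 3.4
eef_pos: [603.4, -124.7, 210.9]
tool_rot: [3.141, -0.0, 3.14]
force: [-0.7, 0.1, 0.2]
width: 85.1
gripper_force: 0.0
clock: 3.73
eef_pos: [602.6, -124.3, 170.2]
tool_rot: [3.141, -0.002, 3.14]
force: [-0.1, -0.2, 1.3]
width: 85.5
gripper_force: 0.0
w red px(320, 251, 60, 65) tray(array([ 633.4, -145.3]), 7.7, 36.0) cap(array([ 603.5, -125.2]), 1.6, 2.6)
w red px(591, 253, 98, 94) tray(array([636.7, 127.6]), 0.8, 4.7) cap(array([596.5,  39.6]), 9.4, 24.9)
```

```bash
python3 -m handwheel '[[[0,0,0],[0,0,0.02],0],[[0,0,0],[0,0,0.025],0],[[0,0,0],[0,0,0.025],0],[[0,0,0],[0,0,0.014],0],[[0,0,0],[0,0,0],0]]'
python3 -m handwheel '[[[0,0,0],[0,0,0],0.3],[[0,0,0],[0,0,0],0.5],[[0,0,0],[0,0,0],0.7],[[0,0,0],[0,0,0],1],[[0,0,0],[0,0,0],1]]'
python3 -m handwheel '[[[0,0,0],[0,0,0],1],[[0,0,0],[0,0,0],1],[[0,0,0],[0,0,0],1],[[0,0,0],[0,0,0],1],[[0,0,0],[0,0,0],1]]'
```

```text
clock: 4.2
eef_pos: [602.1, -124.4, 85.1]
tool_rot: [3.141, -0.004, 3.14]
force: [-0.4, 0.1, -0.6]
width: 85.5
gripper_force: 0.0
clock: 4.62
eef_pos: [605.0, -125.4, 88.9]
tool_rot: [-3.141, 0.004, 3.14]
force: [-0.7, -0.5, 6.5]
width: 34.6
gripper_force: 59.1
clock: 5.03
eef_pos: [604.9, -125.4, 88.9]
tool_rot: [-3.141, 0.004, 3.14]
force: [-1.0, 0.2, 5.9]
width: 34.6
gripper_force: 59.1
```

```bash
python3 -m handwheel '[[[0,0,0],[0,0,-0.005],1],[[0,0,0],[0,0,-0.01],1],[[0,0,0],[0,0,-0.02],1],[[0,0,0],[0,0,-0.02],1],[[0,0,0],[0,0,0],1]]'
python3 -m handwheel '[[[0,0,0],[0,0,0],1],[[0,0,0],[0,0,0],1]]'
python3 - <<'E'
from h import *
d=wrist(); cv2.imwrite("pics/w3.png",d["pixels"][...,::-1]); s=ctrl.get_image("scene")["pixels"][...,::-1]; cv2.imwrite("pics/s3.png",s)
E
```

```text
clock: 5.45
eef_pos: [606.1, -125.2, 146.2]
tool_rot: [-3.14, 0.007, 3.14]
force: [1.9, 0.0, -2.7]
width: 34.6
gripper_force: 60.3
clock: 5.62
eef_pos: [602.7, -124.6, 141.3]
tool_rot: [3.141, -0.001, 3.14]
force: [-1.0, -0.4, -3.6]
width: 34.5
gripper_force: 60.3
```

View pics/s3.png

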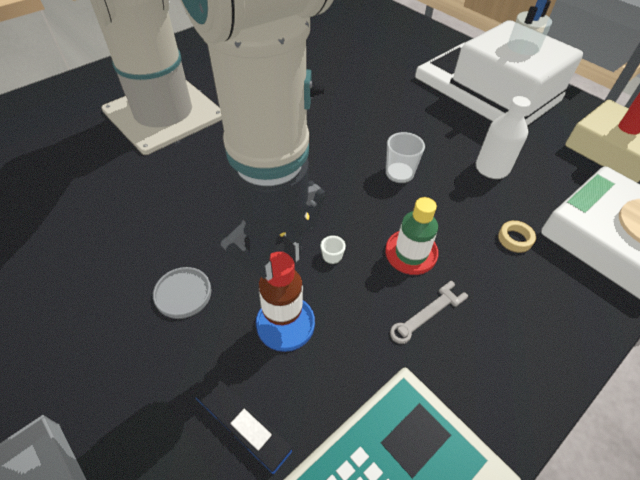

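Bottle hangs upright from the fingers above the blue tray (285,300); everything else is in place.

```bash
sed -i 's/V>70/V>120/' h.py; python3 -c "
from h import *
report('w',wrist()); report('t',ctrl.get_image('top'))"|grep -E 'grey|w red|blue'
python3 -m handwheel '[[[0,0,0],[0.01,-0.006,0],1],[[0,0,0],[0.02,-0.012,0],1],[[0,0,0],[0.025,-0.015,0],1],[[0,0,0],[0.025,-0.015,0],1],[[0,0,0],[0.025,-0.015,0],1]]'
python3 -m handwheel '[[[0,0,0],[0.025,-0.015,0],1],[[0,0,0],[0.015,-0.007,0],1],[[0,0,0],[0.007,-0.003,0],1],[[0,0,0],[0,0,0],1],[[0,0,0],[0,0,0],1]]'
python3 -m handwheel '[[[0,0,0],[0,0,0],1],[[0,0,0],[0,0,0],1]]'
python3 -c "
from h import *
report('s',ctrl.get_image('scene'))
d=wrist();report('w',d);cv2.imwrite('pics/w4.png',d['pixels'][...,::-1])"
```

```text
w red px(324, 300, 85, 101) tray(array([ 672.9, -123.3]), 2.4, 7.3) cap(array([ 616. , -123.7]), 4.4, 19.9)
w red px(600, 263, 79, 102) tray(array([636.4, 126. ]), 0.5, 14.8) cap(array([596.8,  27.7]), 4.6, 22.2)
w blue px(327, 210, 108, 80) tray(array([ 602.1, -120.7]), 0.2, 0.6) cap(array([ 575.3, -121.3]), 3.0, 10.2)
w grey px(516, 164, 68, 58) tray(array([521.3,  29.7]), 8.3, 35.6)
w grey px(618, 276, 43, 80) tray(array([645.3, 160.1]), 2.4, 7.4)
w grey px(557, 364, 91, 39) tray(array([739.2,  90.5]), 2.5, 34.2)
w grey px(323, 227, 100, 48) tray(array([ 629.8, -124.2]), 1.5, 3.8)
t blue px(381, 219, 57, 56) tray(array([ 599.3, -118.8]), 0.5, 3.2) cap(array([567.3, -97.4]), 11.6, 28.2)
t blue px(292, 314, 34, 33) tray(array([417.6,  25.9]), 7.9, 41.0) cap(array([439. ,  20.8]), 1.5, 2.9)
t blue px(461, 203, 16, 34) tray(array([ 635.3, -282.3]), 1.7, 6.8) cap(array([ 606.5, -231.1]), 1.3, 10.2)
t grey px(33, 205, 67, 59) tray(array([605.5, 443.5]), 7.0, 34.8)
t grey px(441, 312, 58, 57) tray(array([ 449.7, -212. ]), 0.3, 1.1)
t grey px(126, 281, 59, 50) tray(array([489. , 287.1]), 
[... 1610 characters left out ...]
 blue px(376, 383, 13, 35) tray(array([ 597.5, -121.6]), 1.1, 10.3) cap(array([ 535.7, -155. ]), 0.6, 7.7)
w blue px(440, 338, 24, 13) tray(array([ 597.9, -124.4]), 1.2, 6.7) cap(array([ 528.6, -146.9]), 0.9, 4.7)
w blue px(277, 387, 22, 27) tray(array([ 625.2, -291.2]), 2.6, 14.0) cap(array([ 551.8, -260.4]), 1.8, 9.6)
w yellow px(578, 199, 71, 102) tray(array([434.7,  16.3]), 0.5, 1.4) cap(array([413.2, -84.3]), 3.9, 12.0)
w grey px(321, 208, 109, 82) tray(array([ 450.6, -212.6]), 0.1, 3.7)
w grey px(589, 336, 66, 55) tray(array([535.6,  44.5]), 5.2, 40.8)
w grey px(264, 309, 29, 51) tray(array([ 536.4, -226.8]), 1.1, 6.9)
w grey px(384, 309, 29, 51) tray(array([ 539.7, -190.5]), 2.5, 7.2)
```

View pics/w4.png

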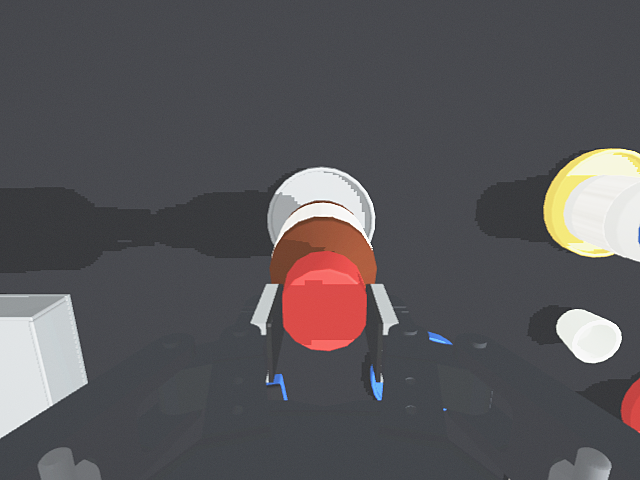

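Bottle is upright over the grey tray (321,208). Lowering.

```bash
python3 -m handwheel '[[[0,0,0],[0.002,-0.001,0.01],1],[[0,0,0],[0,0,0.012],1],[[0,0,0],[0,0,0.012],1],[[0,0,0],[0,0,0.01],1],[[0,0,0],[0,0,0.003],1]]'
python3 -m handwheel '[[[0,0,0],[0,0,0],1],[[0,0,0],[0,0,0],1],[[0,0,0],[0,0,0.001],1],[[0,0,0],[0,0,0.001],1],[[0,0,0],[0,0,0.001],1]]'
```

```text
clock: 7.33
eef_pos: [448.9, -212.8, 93.4]
tool_rot: [3.141, -0.002, 3.141]
force: [-0.2, -0.8, -3.5]
width: 34.5
gripper_force: 60.3
clock: 7.75
eef_pos: [449.7, -213.7, 92.3]
tool_rot: [-3.141, 0.001, 3.14]
force: [-0.3, -0.1, -3.0]
width: 34.2
gripper_force: 60.3
```

```bash
python3 -m handwheel '[[[0,0,0],[0,0,0.001],1],[[0,0,0],[0,0,0.001],1],[[0,0,0],[0,0,0],1],[[0,0,0],[0,0,0],1]]'
python3 -m handwheel '[[[0,0,0],[0,0,0.001],1],[[0,0,0],[0,0,0.001],1],[[0,0,0],[0,0,0],1],[[0,0,0],[0,0,0],1]]'
```

```text
clock: 8.08
eef_pos: [449.2, -213.5, 89.9]
tool_rot: [3.142, -0.0, 3.14]
force: [0.2, 0.3, -2.8]
width: 34.7
gripper_force: 60.3
clock: 8.42
eef_pos: [450.0, -214.1, 88.8]
tool_rot: [-3.141, 0.002, 3.14]
force: [-0.9, -0.9, 6.8]
width: 35.0
gripper_force: 61.3
```

```bash
python3 -m handwheel '[[[0,0,0],[0,0,-0.0005],0.9],[[0,0,0],[0,0,0],0.7],[[0,0,0],[0,0,0],0.5],[[0,0,0],[0,0,0],0.25],[[0,0,0],[0,0,0],0]]'
python3 -m handwheel '[[[0,0,0],[0,0,0],0],[[0,0,0],[0,0,0],0],[[0,0,0],[0,0,-0.01],0],[[0,0,0],[0,0,-0.03],0],[[0,0,0],[0,0,-0.04],0]]'
python3 -m handwheel '[[[0,0,0],[0,0,-0.035],0],[[0,0,0],[0,0,0],0],[[0,0,0],[0,0,0],0]]'
python3 - <<'E'
from h import *
d=wrist(); report("w",d); cv2.imwrite("pics/w5.png",d["pixels"][...,::-1])
E
```

```text
clock: 8.83
eef_pos: [449.3, -213.5, 88.3]
tool_rot: [3.141, -0.0, 3.14]
force: [-0.5, -0.2, -0.5]
width: 65.6
gripper_force: 0.0
clock: 9.25
eef_pos: [447.1, -212.6, 167.6]
tool_rot: [3.139, -0.006, 3.14]
force: [1.4, -0.9, 1.0]
width: 85.5
gripper_force: 0.0
clock: 9.5
eef_pos: [450.8, -214.2, 206.2]
tool_rot: [-3.139, 0.005, 3.14]
force: [0.1, 1.1, -0.4]
width: 85.3
gripper_force: 0.0
w red px(322, 231, 53, 57) tray(array([ 485. , -196.7]), 5.8, 36.9) cap(array([ 447.6, -213.8]), 1.1, 2.3)
w red px(612, 345, 56, 30) tray(array([632. , 124.6]), 0.6, 19.6) cap(array([546.3,  20. ]), 2.5, 6.0)
w blue px(403, 339, 74, 76) tray(array([ 599.3, -122.1]), 2.1, 3.6) cap(array([ 546. , -152.3]), 8.9, 18.3)
w blue px(609, 214, 62, 67) tray(array([450.7,  89.7]), 2.8, 18.1) cap(array([437.3,   6.5]), 1.9, 10.6)
w blue px(282, 371, 46, 64) tray(array([ 644.4, -264.7]), 1.1, 18.3) cap(array([ 571.4, -250.1]), 2.4, 16.7)
w yellow px(539, 190, 59, 86) tray(array([434.4,  17.4]), 0.4, 1.0) cap(array([413.9, -71.2]), 6.9, 16.0)
w grey px(574, 194, 96, 92) tray(array([435.9,  27.4]), 1.8, 15.0)
w grey px(325, 204, 90, 83) tray(array([ 449.9, -212.3]), 0.1, 0.5)
w grey px(549, 304, 52, 45) tray(array([530.1,  44. ]), 7.0, 36.9)
w grey px(180, 326, 54, 61) tray(array([ 588.3, -360.1]), 1.9, 10.6)
w grey px(469, 326, 54, 61) tray(array([591.1, -68.1]), 3.6, 17.1)
```

View pics/w5.png

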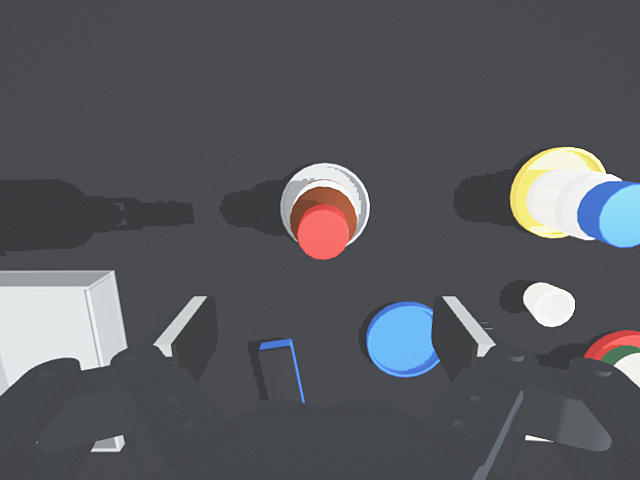

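Red bottle stands released and centred in the grey tray (325,204). Next: blue.

```bash
python3 -m handwheel '[[[0,0,0],[0,0.015,0],0],[[0,0,0],[0.002,0.03,0],0],[[0,0,0],[0.002,0.035,0],0],[[0,0,0],[0.002,0.035,0],0],[[0,0,0],[0.002,0.035,0],0]]'
python3 -m handwheel '[[[0,0,0],[0.002,0.035,0],0],[[0,0,0],[0,0.03,0.01],0],[[0,0,0],[0,0.018,0.02],0],[[0,0,0],[0,0,0.01],0],[[0,0,0],[0,0,0],0]]'
python3 -m handwheel '[[[0,0,0],[0,0,0],0],[[0,0,0],[0,0,0],0],[[0,0,0],[0,0,0],0]]'
python3 -c "
from h import *
report('w',wrist())"|grep -E "blue|yellow"
```

```text
clock: 9.97
eef_pos: [439.9, -62.1, 202.2]
tool_rot: [3.141, -0.003, 3.139]
force: [0.7, 0.8, 0.8]
width: 85.8
gripper_force: 0.0
clock: 10.38
eef_pos: [436.8, 20.7, 160.8]
tool_rot: [-3.141, -0.007, -3.14]
force: [-0.7, -0.5, -0.7]
width: 85.5
gripper_force: 0.0
clock: 10.63
eef_pos: [440.0, 18.6, 163.8]
tool_rot: [-3.141, 0.001, 3.138]
force: [-0.5, -0.9, 0.4]
width: 85.0
gripper_force: 0.0
w blue px(326, 244, 76, 78) tray(array([467.3,  31.7]), 7.2, 20.9) cap(array([439.1,  21.1]), 0.7, 2.0)
w blue px(215, 374, 37, 63) tray(array([ 596.2, -117.5]), 0.4, 29.6) cap(array([533.2, -70.6]), 1.0, 14.1)
w blue px(97, 463, 23, 34) tray(array([ 716.8, -194.1]), 0.7, 12.6) cap(array([ 619.7, -142.7]), 0.8, 9.7)
```

```bash
python3 -m handwheel '[[[0,0,0],[0,0.002,0.015],0],[[0,0,0],[0,0,0.025],0],[[0,0,0],[0,0,0.025],0],[[0,0,0],[0,0,0.02],0],[[0,0,0],[0,0,0.008],0]]'
python3 -m handwheel '[[[0,0,0],[0,0,0],0],[[0,0,0],[0,0,0],0.15],[[0,0,0],[0,0,0],0.3],[[0,0,0],[0,0,0],0.5],[[0,0,0],[0,0,0],0.7]]'
python3 -m handwheel '[[[0,0,0],[0,0,0],1],[[0,0,0],[0,0,0],1],[[0,0,0],[0,0,0],1],[[0,0,0],[0,0,0],1]]'
```

```text
clock: 11.1
eef_pos: [438.7, 20.8, 68.8]
tool_rot: [-3.141, -0.003, 3.139]
force: [-0.3, -1.3, 0.4]
width: 85.3
gripper_force: 0.0
clock: 11.52
eef_pos: [441.2, 21.1, 72.1]
tool_rot: [-3.142, 0.004, 3.139]
force: [-1.2, -2.0, 10.6]
width: 47.3
gripper_force: 59.8
clock: 11.85
eef_pos: [441.1, 21.2, 72.1]
tool_rot: [-3.142, 0.004, 3.14]
force: [-0.0, -1.6, 9.4]
width: 47.2
gripper_force: 59.9
```

```bash
python3 -m handwheel '[[[0,0,0],[0,0,-0.005],1],[[0,0,0],[0,0,-0.01],1],[[0,0,0],[0,0,-0.02],1],[[0,0,0],[0,0,-0.02],1],[[0,0,0],[0,0,-0.005],1]]'
python3 -m handwheel '[[[0,0,0],[0,0,0],1],[[0,0,0],[-0.01,-0.009,0],1],[[0,0,0],[-0.02,-0.018,0],1],[[0,0,0],[-0.025,-0.022,0],1],[[0,0,0],[-0.025,-0.022,0],1]]'
python3 -m handwheel '[[[0,0,0],[-0.025,-0.022,0],1],[[0,0,0],[-0.025,-0.022,0],1],[[0,0,0],[-0.02,-0.015,0],1],[[0,0,0],[-0.01,-0.009,0],1],[[0,0,0],[-0.002,-0.002,0],1]]'
python3 -m handwheel '[[[0,0,0],[0,0,0],1],[[0,0,0],[0,0,0],1],[[0,0,0],[0,0,0],1]]'
python3 - <<'E'
from h import *
report("s",ctrl.get_image("scene"))
d=wrist(); report("w",d); cv2.imwrite("pics/w6.png",d["pixels"][...,::-1])
E
```

```text
clock: 12.27
eef_pos: [441.1, 21.7, 133.0]
tool_rot: [3.141, 0.004, 3.14]
force: [0.8, -0.3, -2.4]
width: 46.6
gripper_force: 62.4
clock: 12.68
eef_pos: [520.0, -50.9, 129.1]
tool_rot: [3.142, -0.002, 3.141]
force: [0.9, -0.3, -2.8]
width: 46.8
gripper_force: 62.4
clock: 13.1
eef_pos: [602.9, -123.7, 128.3]
tool_rot: [-3.14, -0.0, 3.136]
force: [-0.0, -0.5, -2.5]
width: 46.6
gripper_force: 62.4
clock: 13.35
eef_pos: [600.1, -118.5, 129.6]
tool_rot: [3.141, -0.002, 3.141]
force: [-0.6, 0.0, -3.7]
width: 46.3
gripper_force: 62.4
s red px(412, 253, 54, 44) tray(array([640.1, 128. ]), 1.6, 5.3) cap(array([684.8,  46.6]), 17.0, 30.8)
s red px(166, 257, 32, 33) tray(array([ 378.8, -178.2]), 3.7, 35.5) cap(array([ 460.7, -216.4]), 7.4, 12.0)
s red px(629, 113, 22, 41) tray(array([718.6, 803.6]), 10.5, 80.5) cap(array([749.6, 592.2]), 4.5, 108.1)
s blue px(285, 326, 59, 51) tray(array([ 604.9, -122.4]), 0.8, 3.9) cap(array([ 652.7, -157.9]), 9.5, 28.8)
s blue px(285, 269, 34, 42) tray(array([514.3, -72.1]), 0.9, 26.5) cap(array([574.4, -95.6]), 7.0, 12.4)
s blue px(540, 10, 13, 20) tray(array([ 262. , 1113.9]), 18.8, 48.0) cap(array([357. , 925.1]), 29.3, 40.6)
s yellow px(425, 210, 24, 26) tray(array([614.8, 231.4]), 5.8, 38.0) cap(array([640.4, 129.1]), 5.9, 16.3)
w red px(601, 269, 78, 105) tray(array([636.3, 126. ]), 0.7, 15.4) cap(array([595. ,  27.2]), 4.4, 20.5)
w yellow px(558, 30, 60, 60) tray(array([433.3,  19.9]), 0.5, 11.2) cap(array([483. , -26.9]), 1.0, 3.8)
w yellow px(493, 34, 74, 69) tray(array([437.9,  18.8]), 0.4, 3.5) cap(array([486.1, -44.4]), 1.4, 6.0)
w grey px(515, 167, 70, 59) tray(array([517.3,  33.2]), 11.1, 31.1)
w grey px(619, 282, 42, 81) tray(array([642.7, 160.4]), 2.5, 8.3)
w grey px(160, 445, 68, 70) tray(array([ 809. , -287.2]), 4.0, 14.3)
w grey px(525, 37, 86, 48) tray(array([432. ,  12.9]), 1.7, 5.7)
```

View pics/w6.png

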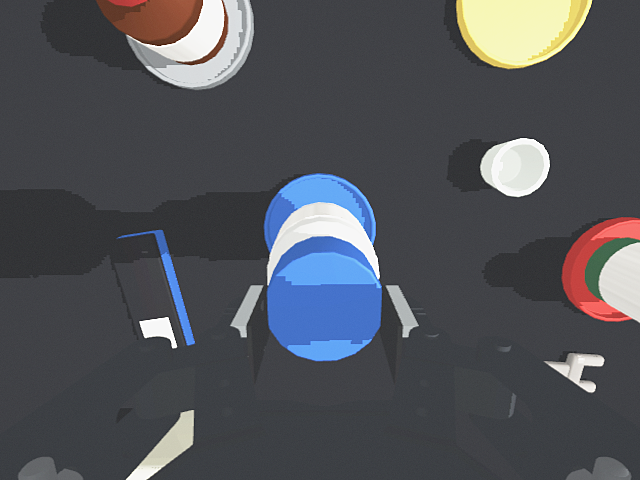

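Blue bottle hangs upright over the blue tray (320,230), within 2–3 mm. Lowering.

```bash
python3 -m handwheel '[[[0,0,0],[-0.002,-0.002,0.01],1],[[0,0,0],[0,0,0.014],1],[[0,0,0],[0,0,0.014],1],[[0,0,0],[0,0,0.011],1],[[0,0,0],[0,0,0.003],1]]'
python3 -m handwheel '[[[0,0,0],[0,0,0],1],[[0,0,0],[0,0,0],1],[[0,0,0],[0,0,0.001],1],[[0,0,0],[0,0,0.001],1],[[0,0,0],[0,0,0.001],1]]'
python3 -m handwheel '[[[0,0,0],[0,0,0.001],1],[[0,0,0],[0,0,0],1],[[0,0,0],[0,0,0],1]]'
```

```text
clock: 13.87
eef_pos: [601.8, -121.3, 76.1]
tool_rot: [3.141, -0.004, 3.14]
force: [-0.1, -0.2, -3.1]
width: 46.5
gripper_force: 62.4
clock: 14.28
eef_pos: [604.0, -121.8, 76.0]
tool_rot: [-3.141, 0.001, 3.14]
force: [-0.3, -0.3, -2.7]
width: 46.3
gripper_force: 62.4
clock: 14.53
eef_pos: [603.4, -121.8, 74.4]
tool_rot: [-3.142, -0.0, 3.14]
force: [0.4, -0.3, -3.9]
width: 46.6
gripper_force: 62.4
```

```bash
python3 -m handwheel '[[[0,0,0],[0,0,0.001],1],[[0,0,0],[0,0,0.001],1],[[0,0,0],[0,0,0],1],[[0,0,0],[0,0,0],1]]'
python3 -m handwheel '[[[0,0,0],[0,0,0.001],1],[[0,0,0],[0,0,0],1],[[0,0,0],[0,0,0],1]]'
```

```text
clock: 14.87
eef_pos: [603.6, -121.8, 72.5]
tool_rot: [-3.142, 0.0, 3.14]
force: [0.3, -0.4, -2.0]
width: 46.3
gripper_force: 62.5
clock: 15.12
eef_pos: [604.2, -122.0, 72.3]
tool_rot: [-3.141, 0.002, 3.14]
force: [-0.7, -1.1, 5.6]
width: 46.6
gripper_force: 63.3
```

```bash
python3 -m handwheel '[[[0,0,0],[0,0,-0.0005],0.9],[[0,0,0],[0,0,0],0.6],[[0,0,0],[0,0,0],0.4],[[0,0,0],[0,0,0],0.2],[[0,0,0],[0,0,0],0]]'
python3 -m handwheel '[[[0,0,0],[0,0,0],0],[[0,0,0],[0,0,0],0],[[0,0,0],[0,0,-0.01],0],[[0,0,0],[0,0,-0.03],0],[[0,0,0],[0,0,-0.035],0]]'
python3 -m handwheel '[[[0,0,0],[0,0,-0.035],0],[[0,0,0],[0,0,-0.025],0],[[0,0,0],[0,0,0],0],[[0,0,0],[0,0,0],0]]'
python3 -c "
from h import *
report('w',wrist())"|grep -E "blue|yellow|w red"
```

```text
clock: 15.53
eef_pos: [603.3, -121.6, 71.5]
tool_rot: [3.141, -0.001, 3.14]
force: [-0.0, 0.3, 0.1]
width: 73.9
gripper_force: 0.0
clock: 15.95
eef_pos: [601.6, -121.4, 146.2]
tool_rot: [3.141, -0.005, 3.14]
force: [0.6, -0.6, -0.0]
width: 85.7
gripper_force: 0.0
clock: 16.28
eef_pos: [604.7, -122.0, 209.5]
tool_rot: [-3.141, 0.004, 3.14]
force: [-1.5, 0.1, -1.4]
width: 85.5
gripper_force: 0.0
w red px(565, 238, 92, 85) tray(array([635.5, 128.2]), 0.8, 4.5) cap(array([599.7,  46.2]), 9.2, 27.9)
w red px(180, 20, 71, 40) tray(array([ 402.2, -238.6]), 1.8, 17.3) cap(array([ 456.2, -208.6]), 1.3, 4.7)
w blue px(324, 209, 89, 98) tray(array([ 602.9, -120.5]), 1.1, 9.2) cap(array([ 580.6, -124.9]), 7.3, 22.3)
w yellow px(509, 36, 45, 72) tray(array([433.8,  18.8]), 0.5, 9.0) cap(array([474. , -10.4]), 1.3, 6.9)
w yellow px(631, 272, 18, 39) tray(array([668.7, 246.1]), 3.5, 8.2) cap(array([629.2, 113.3]), 0.5, 1.2)
w yellow px(458, 39, 56, 78) tray(array([437.4,  19.7]), 0.4, 1.3) cap(array([476.3, -39.7]), 4.4, 14.8)
```

```bash
python3 -m handwheel '[[[0,0,0],[-0.002,0.015,0],0],[[0,0,0],[-0.004,0.03,0],0],[[0,0,0],[-0.004,0.035,0],0],[[0,0,0],[-0.005,0.035,0],0],[[0,0,0],[-0.005,0.035,0],0]]'
python3 -m handwheel '[[[0,0,0],[-0.005,0.035,0],0],[[0,0,0],[-0.005,0.035,0],0],[[0,0,0],[-0.002,0.02,0],0],[[0,0,0],[0,0.01,0.01],0],[[0,0,0],[0,0,0.01],0]]'
python3 -m handwheel '[[[0,0,0],[0,0,0],0],[[0,0,0],[0,0,0],0],[[0,0,0],[0,0,0],0],[[0,0,0],[0,0,0],0]]'
python3 -c "
from h import *
report('w',wrist())"|grep -E "yellow|w red"
```

```text
clock: 16.75
eef_pos: [622.5, 31.1, 205.3]
tool_rot: [3.141, -0.003, 3.14]
force: [-0.1, -0.3, 0.8]
width: 85.5
gripper_force: 0.0
clock: 17.17
eef_pos: [634.6, 132.8, 185.1]
tool_rot: [3.14, -0.002, -3.138]
force: [-0.8, -0.6, -0.3]
width: 85.3
gripper_force: 0.0
clock: 17.5
eef_pos: [636.2, 125.9, 187.1]
tool_rot: [-3.141, 0.0, 3.137]
force: [-0.3, 0.5, 0.5]
width: 85.4
gripper_force: 0.0
w red px(330, 207, 95, 79) tray(array([638. , 133.1]), 0.1, 0.6) cap(array([607. , 132.8]), 10.6, 20.4)
w yellow px(198, 18, 102, 37) tray(array([438.4,  24.4]), 0.2, 0.9) cap(array([498.2,  57.7]), 3.7, 13.0)
w yellow px(332, 245, 47, 50) tray(array([687.1, 155.6]), 5.9, 19.3) cap(array([634.6, 132.7]), 0.6, 2.6)
```

```bash
python3 -m handwheel '[[[0,0,0],[0.001,0.005,0],0],[[0,0,0],[0,0,0.02],0],[[0,0,0],[0,0,0],0],[[0,0,0],[0,0,0],0]]'
python3 -c "
from h import *
report('w',wrist())"|grep -E "yellow|w red"
```

```text
clock: 17.88
eef_pos: [634.0, 133.0, 166.4]
tool_rot: [-3.141, -0.002, 3.14]
force: [-0.0, -0.6, -0.2]
width: 85.4
gripper_force: 0.0
w red px(323, 212, 100, 79) tray(array([638.2, 133.2]), 0.1, 0.4) cap(array([604.8, 130.4]), 8.5, 20.6)
w yellow px(321, 259, 51, 56) tray(array([692.6, 153.9]), 9.0, 19.0) cap(array([635. , 132.8]), 1.2, 2.7)
w yellow px(181, 16, 103, 33) tray(array([438.7,  24.9]), 0.3, 1.3) cap(array([499.9,  65.5]), 2.7, 11.3)
```

```bash
python3 -m handwheel '[[[0,0,0],[-0.001,0,0.015],0],[[0,0,0],[0,0,0.02],0],[[0,0,0],[0,0,0.02],0],[[0,0,0],[0,0,0.013],0],[[0,0,0],[0,0,0.003],0]]'
python3 -m handwheel '[[[0,0,0],[0,0,0],0],[[0,0,0],[0,0,0],0.3],[[0,0,0],[0,0,0],0.5],[[0,0,0],[0,0,0],0.7],[[0,0,0],[0,0,0],0.85]]'
python3 -m handwheel '[[[0,0,0],[0,0,0],1],[[0,0,0],[0,0,0],1],[[0,0,0],[0,0,0],1],[[0,0,0],[0,0,0],1],[[0,0,0],[0,0,0],1]]'
```

```text
clock: 18.35
eef_pos: [634.6, 132.8, 94.1]
tool_rot: [-3.141, -0.003, 3.14]
force: [0.3, -0.6, -0.6]
width: 85.9
gripper_force: 0.0
clock: 18.77
eef_pos: [636.5, 133.3, 96.9]
tool_rot: [3.141, 0.002, 3.14]
force: [-0.3, 0.8, -0.9]
width: 39.0
gripper_force: 0.0
clock: 19.18
eef_pos: [636.7, 133.1, 97.1]
tool_rot: [3.141, 0.002, 3.14]
force: [0.5, -1.7, 5.4]
width: 29.0
gripper_force: 58.9
```

```bash
python3 -m handwheel '[[[0,0,0],[0,0,-0.005],1],[[0,0,0],[0,0,-0.01],1],[[0,0,0],[0,0,-0.02],1],[[0,0,0],[0,0,-0.02],1],[[0,0,0],[0,0,-0.005],1]]'
python3 -m handwheel '[[[0,0,0],[0,0,0],1],[[0,0,0],[0.01,-0.006,0],1],[[0,0,0],[0.02,-0.011,0],1],[[0,0,0],[0.025,-0.014,0],1],[[0,0,0],[0.025,-0.014,0],1]]'
python3 -m handwheel '[[[0,0,0],[0.025,-0.014,0],1],[[0,0,0],[0.025,-0.014,0],1],[[0,0,0],[0.025,-0.014,0],1],[[0,0,0],[0.02,-0.011,0],1],[[0,0,0],[0.013,-0.008,0],1]]'
python3 -m handwheel '[[[0,0,0],[0.008,-0.005,0],1],[[0,0,0],[0.002,-0.001,0],1],[[0,0,0],[0,0,0],1],[[0,0,0],[0,0,0],1],[[0,0,0],[0,0,0],1]]'
python3 - <<'E'
from h import *
report("s",ctrl.get_image("scene"))
d=wrist(); report("w",d); cv2.imwrite("pics/w7.png",d["pixels"][...,::-1])
E
```

```text
clock: 19.6
eef_pos: [637.7, 133.8, 159.3]
tool_rot: [3.14, 0.005, 3.14]
force: [0.7, 0.1, -1.8]
width: 28.8
gripper_force: 59.5
clock: 20.02
eef_pos: [553.8, 87.9, 154.4]
tool_rot: [-3.141, -0.002, 3.141]
force: [-0.2, -0.9, -0.7]
width: 28.9
gripper_force: 59.5
clock: 20.43
eef_pos: [443.7, 26.1, 154.9]
tool_rot: [-3.141, -0.005, 3.139]
force: [-0.0, -0.0, -2.3]
width: 29.2
gripper_force: 59.5
clock: 20.85
eef_pos: [438.9, 22.2, 155.8]
tool_rot: [3.141, 0.001, 3.141]
force: [0.3, -0.4, -2.2]
width: 29.0
gripper_force: 59.5
s red px(412, 252, 54, 46) tray(array([639.1, 129.9]), 2.8, 5.4) cap(array([681. ,  54.9]), 19.3, 25.3)
s red px(166, 257, 32, 33) tray(array([ 379.1, -177.8]), 2.4, 34.0) cap(array([ 460.6, -217. ]), 7.5, 12.0)
s red px(629, 114, 22, 42) tray(array([719.1, 802.8]), 8.8, 81.4) cap(array([751.3, 590.4]), 3.8, 110.2)
s blue px(282, 296, 37, 40) tray(array([ 552. , -106.7]), 4.4, 31.4) cap(array([ 607.5, -125.1]), 4.2, 7.0)
s blue px(285, 326, 59, 51) tray(array([ 604.9, -122.2]), 0.8, 3.7) cap(array([ 653.9, -156.5]), 9.8, 27.9)
s blue px(540, 10, 13, 20) tray(arra
[... 343 characters left out ...]
5, 7.2) cap(array([553.2, 121.1]), 1.4, 3.4)
w blue px(38, 392, 53, 31) tray(array([ 646.5, -276.5]), 6.3, 16.0) cap(array([ 529.2, -177. ]), 3.6, 15.8)
w blue px(157, 468, 25, 24) tray(array([ 682.4, -184.7]), 0.3, 0.6) cap(array([ 599.1, -119.4]), 0.6, 1.0)
w yellow px(324, 303, 71, 84) tray(array([520.6,  20.7]), 4.0, 14.2) cap(array([458.9,  24.6]), 5.7, 17.6)
w grey px(598, 291, 83, 106) tray(array([500.4, 279.3]), 5.6, 31.4)
w grey px(323, 230, 103, 54) tray(array([469.3,  23.2]), 1.0, 2.3)
w grey px(325, 355, 46, 26) tray(array([535.8,  17.9]), 5.2, 17.1)
w grey px(272, 308, 27, 51) tray(array([530.7,  10.1]), 3.2, 7.5)
w grey px(376, 309, 27, 50) tray(array([530.1,  38.5]), 2.2, 8.0)
```

View pics/w7.png

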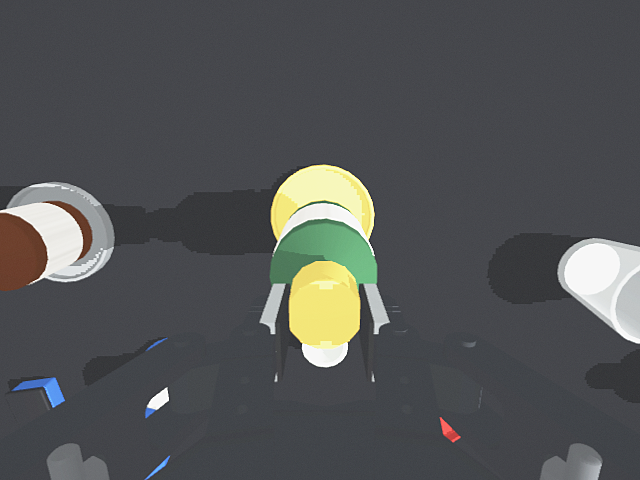

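Yellow bottle is upright and centred over the yellow tray (323,215). Lowering.

```bash
python3 -m handwheel '[[[0,0,0],[0,-0.001,0.01],1],[[0,0,0],[0,0,0.014],1],[[0,0,0],[0,0,0.014],1],[[0,0,0],[0,0,0.011],1],[[0,0,0],[0,0,0.003],1]]'
python3 -m handwheel '[[[0,0,0],[0,0,0],1],[[0,0,0],[0,0,0],1],[[0,0,0],[0,0,0.001],1],[[0,0,0],[0,0,0.001],1],[[0,0,0],[0,0,0.001],1]]'
python3 -m handwheel '[[[0,0,0],[0,0,0.001],1],[[0,0,0],[0,0,0],1],[[0,0,0],[0,0,0],1]]'
```

```text
clock: 21.37
eef_pos: [437.2, 20.8, 102.5]
tool_rot: [-3.142, -0.002, 3.141]
force: [0.8, -0.7, -1.4]
width: 28.9
gripper_force: 59.5
clock: 21.78
eef_pos: [438.1, 20.5, 101.3]
tool_rot: [3.141, 0.001, 3.14]
force: [-0.7, 0.2, -1.0]
width: 29.2
gripper_force: 59.5
clock: 22.03
eef_pos: [437.7, 20.5, 99.9]
tool_rot: [3.142, 0.0, 3.14]
force: [-0.2, 0.2, -2.6]
width: 29.2
gripper_force: 59.5
```

```bash
python3 -m handwheel '[[[0,0,0],[0,0,0.001],1],[[0,0,0],[0,0,0.001],1],[[0,0,0],[0,0,0],1],[[0,0,0],[0,0,0],1]]'
python3 -m handwheel '[[[0,0,0],[0,0,0.001],1],[[0,0,0],[0,0,0],1],[[0,0,0],[0,0,0],1]]'
```

```text
clock: 22.37
eef_pos: [437.6, 20.5, 97.8]
tool_rot: [3.142, -0.0, 3.14]
force: [1.1, 0.1, -2.1]
width: 28.6
gripper_force: 59.5
clock: 22.62
eef_pos: [437.9, 20.4, 97.1]
tool_rot: [-3.142, 0.0, 3.14]
force: [-0.4, -0.2, 1.0]
width: 28.7
gripper_force: 59.9
```

```bash
python3 -m handwheel '[[[0,0,0],[0,0,0.0005],1],[[0,0,0],[0,0,0],0.8],[[0,0,0],[0,0,0],0.6],[[0,0,0],[0,0,0],0.3],[[0,0,0],[0,0,0],0]]'
python3 -m handwheel '[[[0,0,0],[0,0,0],0],[[0,0,0],[0,0,0],0],[[0,0,0],[0,0,-0.01],0],[[0,0,0],[0,0,-0.03],0],[[0,0,0],[0,0,-0.035],0]]'
python3 -m handwheel '[[[0,0,0],[0,0,-0.03],0],[[0,0,0],[0,0,-0.005],0],[[0,0,0],[0,0,0],0],[[0,0,0],[0,0,0],0]]'
python3 -c "
from h import *
d=wrist();report('w',d);cv2.imwrite('pics/w8.png',d['pixels'][...,::-1])"|grep -E "blue|yellow|w red|grey"
```

```text
clock: 23.03
eef_pos: [437.6, 20.6, 96.3]
tool_rot: [3.141, -0.0, 3.14]
force: [0.5, 0.8, 0.3]
width: 57.1
gripper_force: 0.0
clock: 23.45
eef_pos: [435.9, 20.4, 170.8]
tool_rot: [-3.141, -0.005, 3.14]
force: [0.5, 0.3, 0.2]
width: 85.4
gripper_force: 0.0
clock: 23.78
eef_pos: [437.3, 20.4, 206.1]
tool_rot: [-3.142, -0.0, 3.14]
force: [0.1, 0.2, -0.7]
width: 85.4
gripper_force: 0.0
w red px(415, 378, 71, 73) tray(array([633.9, 128.4]), 2.5, 11.5) cap(array([555.3,  92. ]), 12.1, 20.9)
w red px(28, 250, 56, 56) tray(array([ 481.4, -302.1]), 3.8, 20.2) cap(array([ 444.9, -195.6]), 1.2, 15.0)
w blue px(226, 353, 29, 69) tray(array([ 599. , -116.8]), 1.1, 2.3) cap(array([545. , -72.7]), 2.6, 8.6)
w blue px(75, 360, 40, 19) tray(array([ 647.1, -274.1]), 4.3, 12.9) cap(array([ 532.2, -187.6]), 3.4, 13.8)
w blue px(119, 449, 16, 27) tray(array([ 735. , -271.4]), 4.7, 9.1) cap(array([ 645.6, -189.1]), 2.7, 7.7)
w grey px(94, 222, 100, 88) tray(array([ 449. , -207.9]), 0.6, 10.2)
w grey px(328, 200, 81, 73) tray(array([436.5,  22.4]), 0.2, 11.0)
w grey px(326, 317, 41, 45) tray(array([556.4,  54.8]), 7.6, 36.2)
w grey px(323, 243, 44, 41) tray(array([507.2,  18.3]), 10.1, 31.0)
w grey px(180, 326, 54, 61) tray(array([ 573.6, -124.1]), 1.8, 10.3)
```

View pics/w8.png

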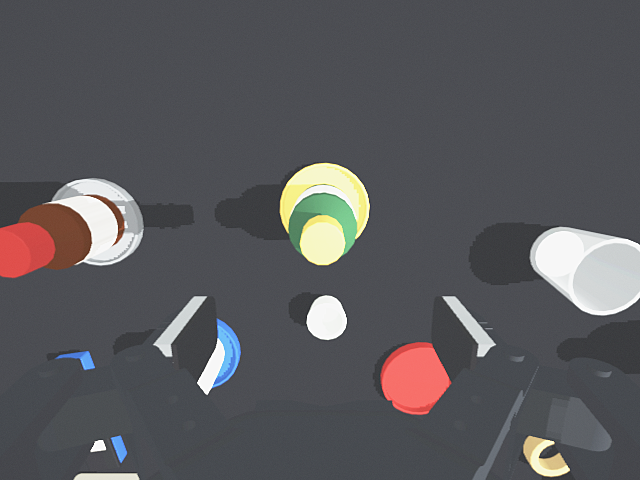

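Yellow bottle stands centred in its tray (325,205). Now to the red bottle at about (448,-213): dX +11, dY −234.

```bash
python3 -m handwheel '[[[0,0,0],[0,-0.015,0],0],[[0,0,0],[-0.002,-0.03,0],0],[[0,0,0],[-0.002,-0.035,0],0],[[0,0,0],[-0.002,-0.035,0],0],[[0,0,0],[-0.002,-0.035,0],0]]'
python3 -m handwheel '[[[0,0,0],[-0.002,-0.035,0],0],[[0,0,0],[-0.001,-0.03,0],0],[[0,0,0],[0,-0.014,0.015],0],[[0,0,0],[0,-0.005,0.015],0],[[0,0,0],[0,0,0],0]]'
python3 -m handwheel '[[[0,0,0],[0,0,0],0],[[0,0,0],[0,0,0],0],[[0,0,0],[0,0,0],0]]'
python3 -c "
from h import *
report('w',wrist())"|grep -E "w red|grey"
```

```text
clock: 24.25
eef_pos: [444.2, -130.6, 204.6]
tool_rot: [3.141, -0.004, 3.141]
force: [1.2, -0.1, 0.3]
width: 85.5
gripper_force: 0.0
clock: 24.67
eef_pos: [445.1, -214.4, 172.4]
tool_rot: [3.139, -0.008, 3.137]
force: [-0.8, 0.3, 0.1]
width: 85.4
gripper_force: 0.0
clock: 24.92
eef_pos: [448.7, -212.5, 176.6]
tool_rot: [3.141, 0.0, -3.141]
force: [0.4, 0.2, -0.3]
width: 85.6
gripper_force: 0.0
w red px(319, 246, 59, 63) tray(array([ 481.9, -196.9]), 7.6, 34.6) cap(array([ 448.3, -213.9]), 1.2, 2.4)
w red px(624, 368, 31, 39) tray(array([632.3, 122.8]), 0.3, 41.2) cap(array([542.4,  10.7]), 0.4, 4.1)
w grey px(591, 204, 98, 103) tray(array([436.4,  25.4]), 0.8, 18.2)
w grey px(322, 212, 97, 88) tray(array([ 450.4, -212.5]), 0.1, 0.4)
w grey px(416, 373, 71, 78) tray(array([ 618.2, -119.7]), 1.9, 16.2)
w grey px(564, 321, 58, 49) tray(array([535.8,  45.5]), 4.3, 40.5)
w grey px(99, 457, 50, 45) tray(array([ 714.7, -481.9]), 2.4, 26.9)
```

```bash
python3 -m handwheel '[[[0,0,0],[0,-0.001,0.02],0],[[0,0,0],[0,0,0.025],0],[[0,0,0],[0,0,0.025],0],[[0,0,0],[0,0,0.016],0],[[0,0,0],[0,0,0.004],0]]'
python3 -m handwheel '[[[0,0,0],[0,0,0],0],[[0,0,0],[0,0,0],0.3],[[0,0,0],[0,0,0],0.5],[[0,0,0],[0,0,0],0.7],[[0,0,0],[0,0,0],0.85]]'
python3 -m handwheel '[[[0,0,0],[0,0,0],1],[[0,0,0],[0,0,0],1],[[0,0,0],[0,0,0],1],[[0,0,0],[0,0,0],1],[[0,0,0],[0,0,0],1]]'
```

```text
clock: 25.38
eef_pos: [447.2, -213.3, 84.7]
tool_rot: [3.14, -0.003, 3.141]
force: [0.2, 0.4, -0.6]
width: 85.4
gripper_force: 0.0
clock: 25.8
eef_pos: [449.0, -214.8, 87.4]
tool_rot: [-3.141, 0.002, 3.14]
force: [-0.1, -2.1, 1.4]
width: 38.5
gripper_force: 1.5
clock: 26.22
eef_pos: [449.1, -215.2, 87.7]
tool_rot: [-3.14, 0.002, 3.14]
force: [-1.4, 0.1, 8.1]
width: 34.8
gripper_force: 59.0
```

```bash
python3 -m handwheel '[[[0,0,0],[0,0,-0.005],1],[[0,0,0],[0,0,-0.01],1],[[0,0,0],[0,0,-0.02],1],[[0,0,0],[0,0,-0.02],1],[[0,0,0],[0,0,-0.008],1]]'
python3 -m handwheel '[[[0,0,0],[0,0,0],1],[[0,0,0],[-0.006,0.011,0],1],[[0,0,0],[-0.011,0.02,0],1],[[0,0,0],[-0.015,0.028,0],1],[[0,0,0],[-0.015,0.028,0],1]]'
python3 -m handwheel '[[[0,0,0],[-0.015,0.028,0],1],[[0,0,0],[-0.015,0.028,0],1],[[0,0,0],[-0.015,0.028,0],1],[[0,0,0],[-0.015,0.028,0],1],[[0,0,0],[-0.015,0.028,0],1]]'
python3 -m handwheel '[[[0,0,0],[-0.015,0.028,0],1],[[0,0,0],[-0.015,0.028,0],1],[[0,0,0],[-0.015,0.028,0],1],[[0,0,0],[-0.01,0.017,0],1],[[0,0,0],[-0.006,0.01,0],1]]'
python3 -m handwheel '[[[0,0,0],[-0.003,0.005,0],1],[[0,0,0],[0,0,0],1],[[0,0,0],[0,0,0],1],[[0,0,0],[0,0,0],1]]'
python3 - <<'E'
from h import *
d=wrist(); report("w",d); cv2.imwrite("pics/w9.png",d["pixels"][...,::-1])
E
```

```text
clock: 26.63
eef_pos: [449.4, -215.0, 152.0]
tool_rot: [-3.14, 0.003, 3.14]
force: [0.5, 0.4, -3.1]
width: 34.8
gripper_force: 60.4
clock: 27.05
eef_pos: [494.8, -127.3, 148.5]
tool_rot: [3.142, -0.002, 3.137]
force: [0.0, 0.0, -2.2]
width: 34.8
gripper_force: 60.4
clock: 27.47
eef_pos: [570.2, 13.8, 148.2]
tool_rot: [-3.141, -0.002, 3.14]
force: [-0.1, -0.4, -2.6]
width: 34.8
gripper_force: 60.4
clock: 27.88
eef_pos: [631.8, 127.2, 147.8]
tool_rot: [3.14, -0.002, -3.139]
force: [-0.7, 0.3, -2.4]
width: 34.7
gripper_force: 60.4
clock: 28.22
eef_pos: [634.1, 125.6, 149.1]
tool_rot: [-3.14, -0.001, 3.137]
force: [0.1, -0.8, -2.8]
width: 34.6
gripper_force: 60.4
w red px(324, 302, 85, 101) tray(array([711.8, 126.4]), 2.9, 6.5) cap(array([657.1, 128.6]), 10.2, 17.9)
w red px(331, 215, 105, 82) tray(array([637.9, 133.3]), 0.1, 0.4) cap(array([602.9, 129.7]), 6.4, 18.9)
w blue px(45, 184, 90, 109) tray(array([ 601.7, -114.3]), 0.6, 9.5) cap(array([592.9, -36.2]), 3.0, 13.6)
w yellow px(184, 13, 97, 26) tray(array([438.6,  25.3]), 0.1, 0.4) cap(array([501. ,  64.2]), 1.2, 6.6)
w grey px(594, 391, 91, 84) tray(array([786.8, 387.5]), 5.2, 43.0)
w grey px(33, 192, 67, 81) tray(array([ 601.4, -136.2]), 2.6, 18.1)
w grey px(189, 120, 62, 59) tray(array([533.7, -14.3]), 10.7, 30.6)
w grey px(207, 322, 62, 33) tray(array([760.3,  21.3]), 6.3, 24.0)
```

View pics/w9.png

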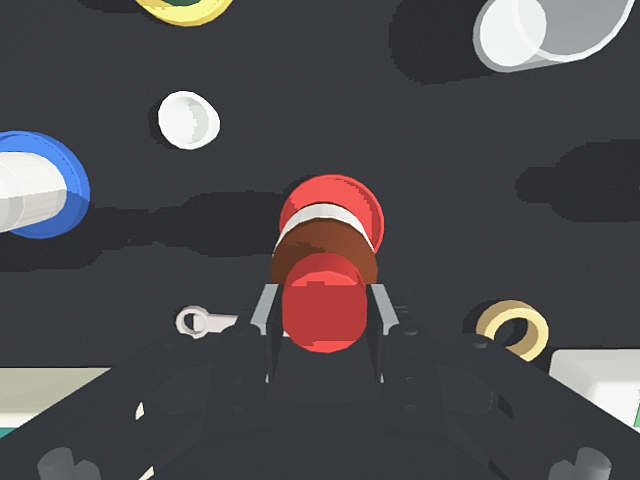

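Red bottle is upright over the red tray (331,215), about 7 mm short in +y; correct and lower.

```bash
python3 -m handwheel '[[[0,0,0],[-0.003,0.006,0],1],[[0,0,0],[0,0,0],1],[[0,0,0],[0,0,0],1]]'
python3 -m handwheel '[[[0,0,0],[0,0,0.01],1],[[0,0,0],[0,0,0.014],1],[[0,0,0],[0,0,0.014],1],[[0,0,0],[0,0,0.012],1],[[0,0,0],[0,0,0.004],1]]'
python3 -m handwheel '[[[0,0,0],[0,0,0],1],[[0,0,0],[0,0,0],1],[[0,0,0],[0,0,0.001],1],[[0,0,0],[0,0,0.001],1],[[0,0,0],[0,0,0],1]]'
```

```text
clock: 28.52
eef_pos: [638.0, 134.6, 149.6]
tool_rot: [3.141, 0.0, 3.14]
force: [-0.1, 0.5, -2.2]
width: 34.5
gripper_force: 60.5
clock: 28.93
eef_pos: [636.1, 133.7, 92.7]
tool_rot: [-3.141, -0.004, 3.14]
force: [-1.5, -0.7, -3.3]
width: 34.7
gripper_force: 60.5
clock: 29.35
eef_pos: [638.2, 134.2, 93.9]
tool_rot: [3.141, 0.001, 3.14]
force: [0.3, 0.1, -2.2]
width: 34.7
gripper_force: 60.5
```

```bash
python3 -m handwheel '[[[0,0,0],[0,0,0.001],1],[[0,0,0],[0,0,0.001],1],[[0,0,0],[0,0,0.001],1],[[0,0,0],[0,0,0],1],[[0,0,0],[0,0,0],1]]'
python3 -m handwheel '[[[0,0,0],[0,0,0.001],1],[[0,0,0],[0,0,0.001],1],[[0,0,0],[0,0,0],1],[[0,0,0],[0,0,0],1]]'
```

```text
clock: 29.77
eef_pos: [637.8, 134.1, 90.3]
tool_rot: [-3.142, -0.0, 3.14]
force: [0.9, -0.4, -3.1]
width: 34.8
gripper_force: 60.5
clock: 30.1
eef_pos: [637.8, 134.1, 88.3]
tool_rot: [-3.142, -0.0, 3.14]
force: [0.5, -0.3, -2.9]
width: 34.7
gripper_force: 60.5
```

```bash
python3 -m handwheel '[[[0,0,0],[0,0,0.001],1],[[0,0,0],[0,0,0],1],[[0,0,0],[0,0,0],1]]'
```

```text
clock: 30.35
eef_pos: [638.2, 134.1, 88.0]
tool_rot: [3.142, 0.001, 3.14]
force: [-0.9, -0.7, 1.8]
width: 35.1
gripper_force: 61.0
```

```bash
python3 -m handwheel '[[[0,0,0],[0,0,0.0003],1],[[0,0,0],[0,0,0],0.8],[[0,0,0],[0,0,0],0.6],[[0,0,0],[0,0,0],0.3],[[0,0,0],[0,0,0],0]]'
python3 -m handwheel '[[[0,0,0],[0,0,0],0],[[0,0,0],[0,0,0],0],[[0,0,0],[0,0,-0.01],0],[[0,0,0],[0,0,-0.03],0],[[0,0,0],[0,0,-0.035],0]]'
python3 -m handwheel '[[[0,0,0],[0,0,-0.035],0],[[0,0,0],[0,0,-0.035],0],[[0,0,0],[0,0,-0.01],0],[[0,0,0],[0,0,0],0],[[0,0,0],[0,0,0],0]]'
python3 - <<'E'
from h import *
d=wrist(); report("w",d)
cv2.imwrite("pics/w10.png",np.vstack([cv2.resize(ctrl.get_image("scene")["pixels"],(400,300)),cv2.resize(d["pixels"],(400,300))])[...,::-1])
E
```

```text
clock: 30.77
eef_pos: [637.9, 134.4, 87.0]
tool_rot: [3.141, 0.0, 3.14]
force: [0.5, 0.6, 0.3]
width: 57.9
gripper_force: 0.0
clock: 31.18
eef_pos: [636.0, 133.8, 161.2]
tool_rot: [-3.14, -0.005, 3.14]
force: [1.2, 0.4, -0.7]
width: 85.2
gripper_force: 0.0
clock: 31.6
eef_pos: [637.8, 134.2, 242.7]
tool_rot: [3.141, 0.001, 3.14]
force: [-0.7, -0.3, -0.7]
width: 85.1
gripper_force: 0.0
w red px(322, 205, 82, 87) tray(array([638.4, 133.1]), 0.5, 5.7) cap(array([617.1, 136.1]), 14.0, 21.8)
w blue px(34, 180, 68, 60) tray(array([ 607. , -189.1]), 5.1, 15.7) cap(array([ 601.7, -108.4]), 2.2, 11.8)
w blue px(91, 170, 85, 85) tray(array([ 601.5, -115.8]), 0.8, 3.1) cap(array([593.7, -49.6]), 6.8, 20.4)
w blue px(12, 267, 25, 66) tray(array([ 709.4, -199.6]), 5.0, 15.5) cap(array([ 682.5, -139. ]), 5.1, 12.9)
w yellow px(207, 24, 94, 49) tray(array([438. ,  23.8]), 0.5, 1.6) cap(array([493.6,  58.4]), 8.2, 20.8)
w grey px(480, 42, 103, 85) tray(array([476.7, 288.8]), 4.4, 8.5)
w grey px(600, 173, 79, 79) tray(array([601.1, 439.4]), 2.7, 21.5)
w grey px(73, 175, 85, 63) tray(array([ 604.5, -136.9]), 2.4, 11.8)
```

View pics/w10.png

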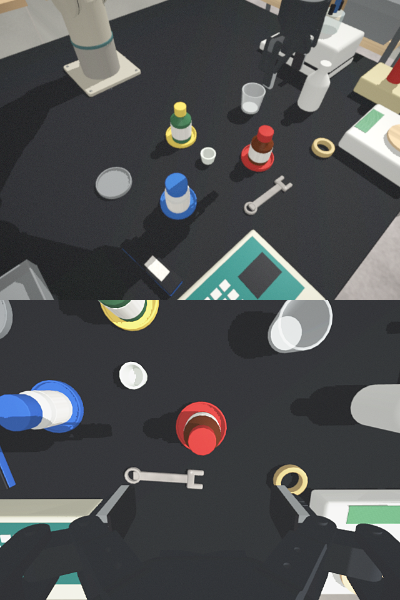

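All three bottles stand upright in their own trays: yellow at (180,125), blue at (178,195) and red at (258,150) in the scene half. The grey tray at (114,183) is empty, the bystanders haven't moved and the gripper is clear.

```bash
python3 -c "
from cell import ctrl
print(ctrl.finish_job())"
```

```text
the job is handed in; nothing more can be done
None
```

I parked the red bottle in the grey tray, then moved all three bottles to the trays of their cap colours. The last images show them upright and released, with the grey tray empty and the jar, case and crucible in place. I handed the job in at about 32 s; it returned no verdict.

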